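# Weigh two tins and lock the heavier side

### The job

Set the two tins gently on opposite pans of the balance, one to each pan, and let go so that it tips. Then take the steel key from its wooden stand and push it fully home in the lock on the side of the heavier tin, feeling with light pushes for the angle of the slot, never forcing it. Leave both tins on their pans, the key in the lock, and everything else on the bench where it is.

Things in the scene. Friction and masses are not known exactly. Their poses are not given: they have to be found in the camera images.
- tin_1: open round aluminium tin, 56 mm diameter, 45 mm tall, wall 3 mm, standing upright, with a loose brass base weight (44 mm diameter, 30 mm tall) inside that it is carried with; 0.2 to 0.4 kg in all. Origin at the centre of its underside, z up. The tins look alike; one weight is hollow, and either tin may hold it (they differ by 60 g or more)
- tin_2: the other tin, just like tin_1
- balance: equal-arm balance with level pans, fixed to the bench; grey base 310 mm long (its y axis, the beam's direction). Origin on the bench under its centre; x points away from its front, y to its left, z up. The two locks are on the front (-x) side. An upright scale plate 50 mm wide stands in the middle between the pans, up to 131 mm above the bench
- pan_left_top (a point): centre of the top face of the left (+y) pan, a flat steel disc of 90 mm diameter; 110 mm from the balance's middle, 90 mm above the bench when level
- pan_right_top (a point): the same point of the right (-y) pan
- pan_left (a joint): height of the left pan from level, m, up positive, -0.010 to 0.010; the right pan moves the opposite way. Pans move slowly (damped, about a second or two); near level when empty and at the lower stop under the heavier load
- lock_left (a point): centre of the slot's mouth in the left lock (fixed, as at rest), on top (45 mm above the bench) of a steel block 52 by 38 mm before the left pan; axes as balance. Slot 36 by 12.5 mm, 18 deep; its long side is turned up to 0.95 rad off the balance's x, unmeasured. The block sinks on a spring (moves at 3 N, then 1.2 N/mm, 8 mm), so turn the key pressing lightly till the block springs up over it and the force drops
- lock_right (a point): the same point of the right lock, in front of the right pan; its slot has its own angle
- key: steel key, 0.09 kg, upright in a slot (33 by 11 mm) of a wooden stand 55 by 42 mm, 22 mm tall. Grip: flat block 34 mm (x) by 12 mm (y), 45 mm tall (z) with a foot flange 42 by 26 mm, 5 mm thick; origin at the centre of the flange's underside, which rests on the stand. Blade below: 30 mm (x) by 8 mm (y), 15 mm long, either way round. Fully home, the flange lies flat on the lock's block
- key_tip (a point): centre of the end of the key's blade, 15 mm under the key's origin
- solder_reel: bystander: small grey solder reel, 54 mm diameter, 38 mm tall; origin under its centre
- screwdriver: bystander: screwdriver lying down, 160 mm long
- pliers: bystander: green-handled pliers lying down, 130 mm long
- tip_cup: bystander: empty white cup, 52 mm diameter, 45 mm tall
- tape_roll: bystander: roll of tape lying flat, 72 mm diameter, 19 mm tall
- sponge_block: bystander: small wooden block 60 by 45 by 20 mm
Things that resemble listed ones, but are neither listed nor needed, are in the scene too. What is shaped like the tin_1 but green, pink or purple is not meant.

How it is judged:
By the outcome, as a careful person would: the job done as asked, in the order asked, and still so for the second after the job is handed in, with the robot touching nothing.
It also fails if it takes over 72 s, if anything falls off the work surface, if the arm or the gripper's body presses on something with over 40 N, if the wrist force passes 120 N, or if a joint passes its speed limit or range.

### The arm

A 6-joint arm with a two-finger parallel gripper is mounted at the origin on the work surface. World frame = base frame: x ahead of the robot, y to its left, z up, the work surface at z = 0. Lengths are in m, angles in rad, forces in N, time in s.
With the tool pointing down it reaches from about 0.4 to 0.825 m from the base axis. Payload 7 kg.
Tool frame: the origin (TCP) lies at the very end of the fingers, on their centre line; the grasp point (between the pads) lies 19 mm behind it; y points along the fingers, x is the direction in which the jaws open and shut, and the axes are right-handed (so a half turn about y gives the same grasp; the last joint's range is limited). The gripper opens to 85 mm and grips with 20 to 120 N. Pads are 22 mm wide; open, the fingers measure 114 mm over their backs; the gripper's body (76 mm by 85 mm) begins 54 mm behind the grasp point. The pads swing forward as they close: fully open they stand 13 mm farther back than shut.
Start: joints at [1.629, 0.359, 0.012, 0, -1.224, -0.288], TCP at [0.154, 0.657, 0.196] pointing down, gripper open.
Joint ranges: [-3.07, 3.07], [-1.43, 2.12], [-1.02, 1.25], [-3.03, 1.67], [-3.05, -0], [-3.03, 3.03]. Speed limits (rad/s): [2.39, 2.39, 3.01, 3.14, 3.14, 3.14].

### API

Orientations are given as a 3x3 rotation matrix whose columns are the frame's x, y, z axes.
In Python, from workcell import robot gives the robot as it stands.
- The arm moves only by the tool play_rows, never from a script. Its argument "commands" is a list of rows, each an object with "claw": the opening, from 0 (shut) to 1 (fully open); "slide": the shift along the tool's x, y, z in cm, a list of three; "twist": the turn about the tool's y in rad. A call has 1 to 10 rows; each row shifts and turns the commanded pose from where the row before left it, along the tool's axes as they then stand; what a row does not reach is not made up. A row lasts 1/12 s, in which the tool goes at most 41.7 mm and 7.16 degrees, less where a joint would pass 70% of its speed; a pose out of reach is approached as far as the arm can. A call with a gripper value outside its range is refused whole. The fingers move at their own pace and stop on an object; the grip force is fixed at half the most. Time passes only in rows, so rows that do not move let the fingers close. It gives the time, the measured TCP pose, the force and the opening at its end, in the units of the state.
- robot.read_state(): the state, without advancing time (a new reading comes with each control period).
- robot.grab_frame(name): name is "side" or "top" or "wrist"; returns the picture (420x560x3 uint8, red, green, blue); there is no depth.
- robot.calibration(name): a dict with "camera_matrix" (3x3 intrinsics, pixels), "origin" and "attitude" of the camera in the world; the wrist camera has in their place "tool_from_camera" (4x4, takes a point from camera to tool coordinates, whose origin is the TCP and whose axes are the tool frame's). Camera axes: x right, y down, z forward; pixel columns grow to the right and rows downward; lengths in m; the calibration is good to about 2 mm. A picture is of the moment at which its call begins: read the wrist's pose just before it. calibration takes no time and is no camera call.
- robot.finish_job(): hands the job in, once; it reports no verdict.
The state is a dict: "clock": time; "qpos": joint angles; "joint_vel": joint speeds; "joint_torque": joint torques, N m; "tcp_pos": TCP position; "orientation": TCP orientation; "ft_force": force on the tool from outside, world axes, zero at the start; "wrist_torque": the same for the moment, N m; "finger_gap": opening from 0.0 (shut) to 1.0 (fully open).
Only numpy, scipy, OpenCV 4.12 (cv2) and the standard library are available. Lean on these libraries where they do the work, as an engineer would, in place of code of your own. Each camera call takes 0.05 s, during which the arm holds its last target. There are 200 camera calls.

## Working session

There is one attempt and no reset: what is moved stays moved. The work goes in short steps, Python scripts to look and compute and a tool call to move; the robot and the scene stay as the last step left them, time stands still between calls to the robot, and variables do not carry over. Pictures are saved under pics/ and viewed, about 8 in all and at most 12, crops included, and the job is handed in when it is done.

Besides the shell and the picture viewer there is one more tool, called as name(argument=value, ...), one argument or row to a line, values as JSON. play_rows: Moves the arm, as the interface text tells. Its arguments: {"type":"object","properties":{"commands":{"type":"array"}},"required":["commands"]}

```bash
mkdir -p pics; ls; python3 - <<'E'
from workcell import robot
import cv2,numpy as np
np.set_printoptions(precision=4,suppress=True)
s=robot.read_state()
for k,v in s.items(): print(k,np.array(v))
for n in ["side","top","wrist"]:
    im=robot.grab_frame(n); cv2.imwrite(f"pics/{n}0.png",im[...,::-1])
    c=robot.calibration(n)
    for k,v in c.items(): print(n,k,np.array(v).tolist())
E
```

```text
pics
clock 0.0
qpos [ 1.6291  0.3594  0.011  -0.0003 -1.2241 -0.2881]
joint_vel [-0.0007 -0.0011  0.0002  0.0003 -0.0009 -0.0003]
joint_torque [ -0.0002 -58.3315  29.3417   6.9367  -0.0058  -0.    ]
tcp_pos [0.1537 0.6567 0.195 ]
orientation [[-0.2279 -0.0002  0.9737]
 [-0.9737 -0.0017 -0.2279]
 [ 0.0017 -1.      0.0002]]
ft_force [ 0.6161  0.2815 -0.2528]
wrist_torque [0.0154 0.0117 0.0005]
finger_gap 1.002194956037184
side camera_matrix [[387.1453833918121, 0.0, 278.37562029107096], [0.0, 387.1453833918121, 212.00904046286274], [0.0, 0.0, 1.0]]
side origin [0.13324460973345129, -0.39166781674634743, 0.8459359393658626]
side attitude [[0.7302768064582115, -0.5414045599727922, 0.4166255973771455], [-0.6829626543993073, -0.5642585880249447, 0.4638687945270171], [-0.016056109274931996, -0.6232923457582026, -0.7818240550623833]]
top camera_matrix [[467.0547341516797, 0.0, 283.6938083719313], [0.0, 467.0547341516797, 216.49029237785754], [0.0, 0.0, 1.0]]
top origin [0.30847751696399356, 0.06850871171482194, 1.264873485979179]
top attitude [[-0.029585607073222456, -0.976515295582719, 0.21340705083736952], [-0.9995621471839701, 0.029000337851586837, -0.005873186653357652], [-0.0004536199733784739, -0.2134873717517937, -0.9769457182113197]]
wrist camera_matrix [[371.09804347201936, 0.0, 282.140290256764], [0.0, 371.09804347201936, 213.643564080363], [0.0, 0.0, 1.0]]
wrist tool_from_camera [[0.9999996319849618, -0.00044397359518436584, -0.0007341099296076743, 2.4900765674962244e-05], [0.0005541198459167315, -0.3190127475118266, 0.9477502623983561, -0.17838844793155614], [-0.0006549665169537443, -0.9477503203968877, -0.3190123840957579, 0.08284445461721895], [0.0, 0.0, 0.0, 1.0]]
```

View pics/top0.png

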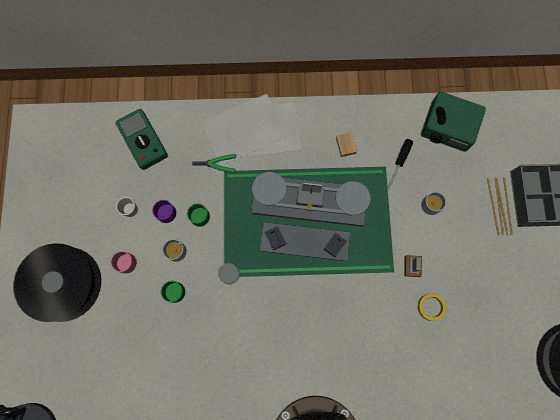

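View pics/side0.png

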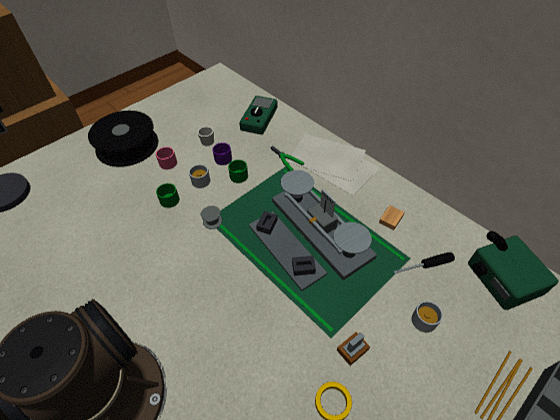

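Top view: tins at (175,250) and (433,203), key stand at (413,265), pans at (268,188) and (352,198), locks at (276,238) and (335,244). The side view agrees.

```bash
cat > h.py <<'E'
from workcell import robot
import cv2,numpy as np
np.set_printoptions(precision=4,suppress=True)
def cam(n,s=None):
    c=robot.calibration(n); K=np.array(c["camera_matrix"])
    if n=="wrist":
        T=np.array(c["tool_from_camera"]); R=np.array(s["orientation"])
        return K,R@T[:3,:3],R@T[:3,3]+np.array(s["tcp_pos"])
    return K,np.array(c["attitude"]),np.array(c["origin"])
def w(C,u,v,z):
    K,R,o=C; d=R@np.linalg.solve(K,[u,v,1.]); return o+d*(z-o[2])/d[2]
def px(C,p):
    K,R,o=C; q=K@(R.T@(np.array(p)-o)); return q[:2]/q[2]
def blobs(m,mn=20):
    n,l,st,ce=cv2.connectedComponentsWithStats(m.astype(np.uint8))
    return [(ce[i],st[i]) for i in range(1,n) if st[i][4]>=mn]
def rel(s,p):  # world point/offset -> slide in cm
    return np.array(s["orientation"]).T@(np.array(p)-np.array(s["tcp_pos"]))*100
E
python3 - <<'E'
from h import *
im=cv2.imread("pics/top0.png"); C=cam("top")
hsv=cv2.cvtColor(im,cv2.COLOR_BGR2HSV)
H,S,V=cv2.split(hsv)
for nm,m in [("brass",(H>10)&(H<30)&(S>90)&(V>60))]:
    for c,st in blobs(m): print(nm,c,st, w(C,*c,0.03))
for nm,p,z in [("tinA",(175,250),.045),("tinB",(433,203),.045),("panL",(268.5,188),.09),("panR",(352.5,198),.09),("lockL",(276,238),.045),("lockR",(335,244),.045),("key",(413,265),.05)]:
    print(nm,w(C,*p,z))
print("base px",px(C,[0,0,0]))
g=cv2.resize(im[160:290,215:415],(800,520),interpolation=cv2.INTER_CUBIC)
cv2.imwrite("pics/z0.png",g)
E
```

```text
brass [263.8922  87.8288] [    0    65   560   159 14196] [0.959  0.1069 0.03  ]
brass [345.9561 144.0972] [337 133  20  24 319] [ 0.7805 -0.1194  0.03  ]
brass [492.907  206.2209] [487 178  13  57  86] [ 0.5899 -0.5083  0.03  ]
brass [500.3614 206.7711] [495 178  13  57 166] [ 0.5878 -0.5284  0.03  ]
brass [507.7683 207.0122] [504 178   9  57  82] [ 0.5865 -0.5484  0.03  ]
brass [434.236  202.0112] [427 195  15  15 178] [ 0.6064 -0.3501  0.03  ]
brass [309.0741 206.1481] [307 203   5   8  27] [ 0.605  -0.0088  0.03  ]
brass [173.3447 249.4029] [166 242  16  16 206] [0.4972 0.3578 0.03  ]
brass [411.766  265.9149] [406 255  16  22 141] [ 0.4344 -0.2735  0.03  ]
brass [431.9718 306.6458] [418 293  29  28 319] [ 0.3273 -0.3167  0.03  ]
tinA [0.4932 0.3499 0.045 ]
tinB [ 0.6002 -0.3414  0.045 ]
panL [0.6424 0.0988 0.09  ]
panR [ 0.6089 -0.1186  0.09  ]
lockL [0.5173 0.0833 0.045 ]
lockR [ 0.4966 -0.072   0.045 ]
key [ 0.4347 -0.2714  0.05  ]
base px [314.8947 443.6875]
```

View pics/z0.png

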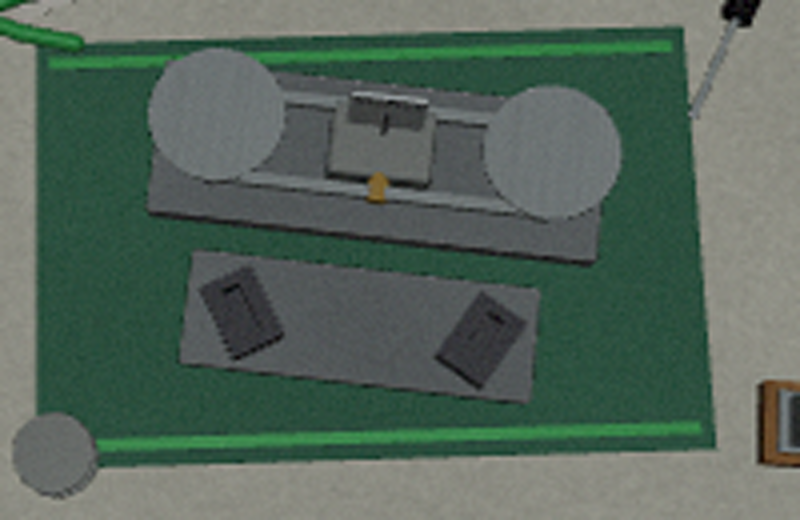

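play_rows(
  commands=[
    {"claw": 1,"slide": [1.85,0,3.35],"twist": 0},
    {"claw": 1,"slide": [1.85,0,3.35],"twist": 0},
    {"claw": 1,"slide": [1.85,0,3.35],"twist": 0},
    {"claw": 1,"slide": [1.85,0,3.35],"twist": 0},
    {"claw": 1,"slide": [1.85,0,3.35],"twist": 0},
    {"claw": 1,"slide": [1.85,0,3.35],"twist": 0},
    {"claw": 1,"slide": [1.85,0,3.35],"twist": 0},
    {"claw": 1,"slide": [1.85,0,3.35],"twist": 0},
    {"claw": 1,"slide": [1.85,0,3.35],"twist": 0},
    {"claw": 1,"slide": [1.85,0,3.35],"twist": 0},
  ],
)

```text
clock: 0.98
tcp_pos: [0.4388, 0.3992, 0.1959]
orientation: [[-0.228, -0.0, 0.974], [-0.974, 0.0, -0.228], [0.0, -1.0, -0.0]]
ft_force: [1.1, -0.5, -1.0]
finger_gap: 0.996
```

play_rows(
  commands=[
    {"claw": 1,"slide": [1.85,0,3.35],"twist": 0},
    {"claw": 1,"slide": [1.55,2,3.35],"twist": 0},
    {"claw": 1,"slide": [0,2,0],"twist": 0},
    {"claw": 1,"slide": [0,0,0],"twist": 0},
    {"claw": 1,"slide": [0,0,0],"twist": 0},
  ],
)

```text
clock: 1.4
tcp_pos: [0.4947, 0.3516, 0.1551]
orientation: [[-0.229, -0.002, 0.973], [-0.973, -0.002, -0.229], [0.003, -1.0, -0.001]]
ft_force: [-0.1, -0.4, 0.3]
finger_gap: 0.999
```

```bash
cat > tin.py <<'E'
from h import *
import sys
s=robot.read_state(); im=robot.grab_frame("wrist")[...,::-1].copy(); C=cam("wrist",s)
cv2.imwrite("pics/"+sys.argv[1],im)
H,S,V=cv2.split(cv2.cvtColor(im,cv2.COLOR_BGR2HSV))
print(s["clock"],s["tcp_pos"],s["ft_force"],s["finger_gap"])
for c,st in blobs((H>10)&(H<30)&(S>90)&(V>60),150):
    p=w(C,*c,0.033); print(c,st,p,"slide",rel(s,p))
E
python3 tin.py w1.png
```

```text
1.4 [0.4947 0.3516 0.1551] [-0.1347 -0.4214  0.3182] 0.9985495744389724
[271.5997 188.0946] [ 246  164   52   50 2041] [0.5007 0.3591 0.033 ] slide [-0.8995 12.2094  0.4216]
```

View pics/w1.png

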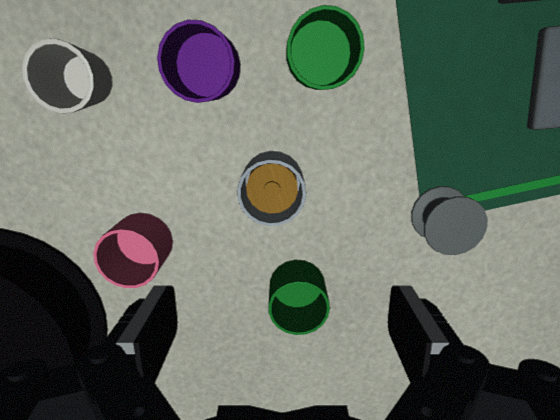

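The tin is centred at (271,190); the open fingers straddle it, and the nearest can (green, at 298,300) is clear of the jaws.

play_rows(
  commands=[
    {"claw": 1,"slide": [-0.9,2.5,0.4],"twist": 0},
    {"claw": 1,"slide": [0,4,0],"twist": 0},
    {"claw": 1,"slide": [0,4,0],"twist": 0},
    {"claw": 1,"slide": [0,3,0],"twist": 0},
    {"claw": 1,"slide": [0,1,0],"twist": 0},
    {"claw": 0.5,"slide": [0,0,0],"twist": 0},
    {"claw": 0,"slide": [0,0,0],"twist": 0},
    {"claw": 0,"slide": [0,0,0],"twist": 0},
    {"claw": 0,"slide": [0,0,0],"twist": 0},
    {"claw": 0,"slide": [0,0,0],"twist": 0},
  ],
)

```text
clock: 2.28
tcp_pos: [0.5019, 0.3616, 0.0132]
orientation: [[-0.227, 0.002, 0.974], [-0.974, 0.003, -0.228], [-0.003, -1.0, 0.002]]
ft_force: [-0.7, -0.2, 0.7]
finger_gap: 0.298
```

play_rows(
  commands=[
    {"claw": 0,"slide": [0,0,0],"twist": 0},
    {"claw": 0,"slide": [0,0,0],"twist": 0},
    {"claw": 0,"slide": [0,0,0],"twist": 0},
    {"claw": 0,"slide": [0,0,0],"twist": 0},
  ],
)

```text
clock: 2.62
tcp_pos: [0.5011, 0.3604, 0.0113]
orientation: [[-0.228, 0.0, 0.974], [-0.974, 0.0, -0.228], [-0.0, -1.0, 0.0]]
ft_force: [-0.4, 0.5, 0.6]
finger_gap: -0.003
```

```bash
python3 tin.py w2.png
```

```text
2.6167 [0.5011 0.3604 0.0113] [-0.3938  0.5083  0.6303] -0.0026761515605757376
[286.685 262.602] [ 240  238   91   61 3038] [0.5066 0.3571 0.033 ] slide [ 0.2005 -2.1746  0.6042]
```

View pics/w2.png

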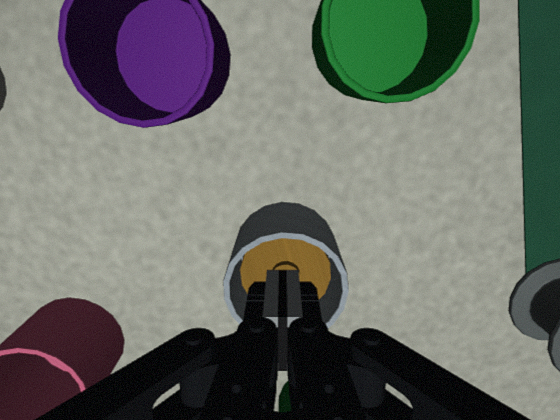

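```bash
python3 - <<'E'
from h import *
s=robot.read_state()
A=[]
for n in ["side","top"]:
    im=robot.grab_frame(n)[...,::-1]; C=cam(n); u,v=px(C,s["tcp_pos"]).astype(int); print(n,u,v)
    A.append(cv2.resize(im[max(v-50,0):v+50,u-50:u+50],(400,400),interpolation=cv2.INTER_CUBIC))
cv2.imwrite("pics/st1.png",np.hstack(A))
E
```

```text
side 200 177
top 174 249
```

View pics/st1.png

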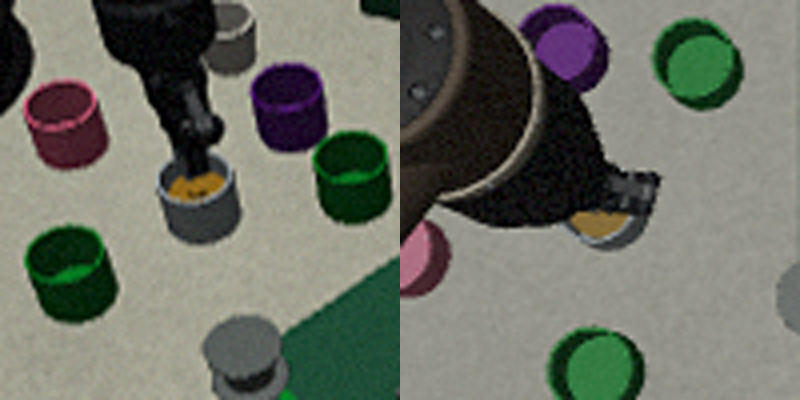

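The jaws shut with no contact force, and the pictures show the fingertips above the brass rather than around the tin. The real tips therefore seem to sit higher than the reported TCP. I'll feel for the brass top, known to be at about 33 mm, to measure the offset.

play_rows(
  commands=[
    {"claw": 0,"slide": [0,0.1,0],"twist": 0},
    {"claw": 0,"slide": [0,0.1,0],"twist": 0},
    {"claw": 0,"slide": [0,0.1,0],"twist": 0},
    {"claw": 0,"slide": [0,0,0],"twist": 0},
  ],
)

```text
clock: 3.1
tcp_pos: [0.5009, 0.3603, 0.0077]
orientation: [[-0.228, -0.0, 0.974], [-0.974, -0.0, -0.228], [0.0, -1.0, -0.0]]
ft_force: [-0.1, -0.6, 1.0]
finger_gap: 0.001
```

```bash
python3 - <<'E'
from h import *
s=robot.read_state(); print(s)
im=robot.grab_frame("wrist"); cv2.imwrite("pics/w3.png",im[...,::-1])
C=cam("wrist",s);print(px(C,s["tcp_pos"]))
E
```

```text
{'clock': 3.1, 'qpos': array([ 0.9396,  0.4419, -0.3386, -0.0001, -0.7908,  0.4014]), 'joint_vel': array([ 0.0001, -0.0027,  0.0028,  0.0006, -0.0041,  0.0015]), 'joint_torque': array([  0.0131, -57.5754,  22.2813,   5.2784,   0.0462,   0.    ]), 'tcp_pos': array([0.5009, 0.3603, 0.0077]), 'orientation': array([[-0.2278, -0.0004,  0.9737],
       [-0.9737, -0.0004, -0.2278],
       [ 0.0005, -1.    , -0.0003]]), 'ft_force': array([-0.1354, -0.6421,  0.9729]), 'wrist_torque': array([-0.0016,  0.0442,  0.0152]), 'finger_gap': 0.0005836105749034245}
[282.3842 254.6599]
```

play_rows(
  commands=[
    {"claw": 0,"slide": [0,0.15,0],"twist": 0},
    {"claw": 0,"slide": [0,0.15,0],"twist": 0},
    {"claw": 0,"slide": [0,0,0],"twist": 0},
  ],
)

```text
clock: 3.4
tcp_pos: [0.5009, 0.3603, 0.0047]
orientation: [[-0.228, -0.0, 0.974], [-0.974, -0.0, -0.228], [0.0, -1.0, -0.0]]
ft_force: [-0.9, 0.5, 0.3]
finger_gap: 0.003
```

```bash
python3 - <<'E'
from h import *
im=robot.grab_frame("wrist")[...,::-1]
a=cv2.imread("pics/w2.png")
cv2.imwrite("pics/w23.png",np.hstack([a[180:400,160:410],im[180:400,160:410]]).repeat(1,0))
im=robot.grab_frame("side")[...,::-1]; cv2.imwrite("pics/s3.png",cv2.resize(im[140:220,150:250],(800,640))[:600])
E
```

```text
(no output)
```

View pics/s3.png

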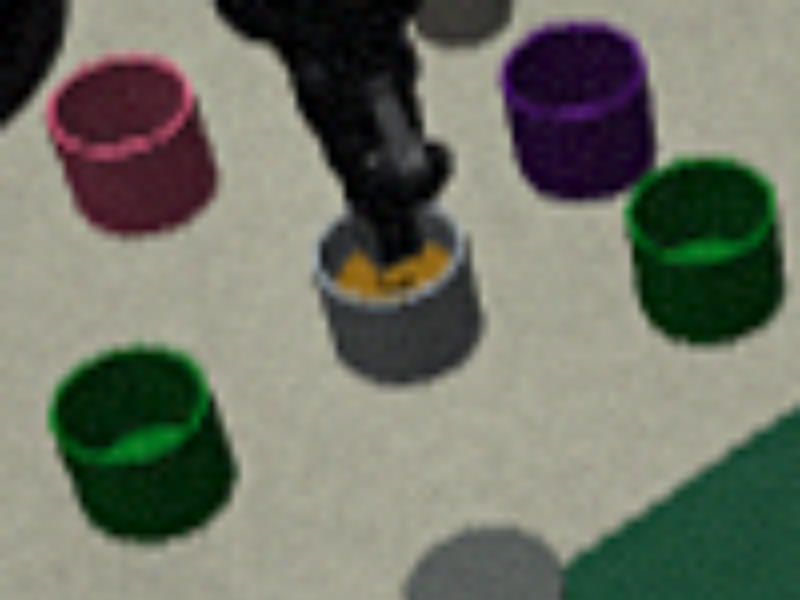

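The tips sit in the tin a few mm above the brass (tip at 395,262, brass centre at 398,278), so they are about 33 mm behind the reported TCP. I'll go up, open, and regrip about 33 mm lower.

play_rows(
  commands=[
    {"claw": 0,"slide": [0,-2,0],"twist": 0},
    {"claw": 0,"slide": [0,-2,0],"twist": 0},
    {"claw": 1,"slide": [0,0,0],"twist": 0},
    {"claw": 1,"slide": [0,0,0],"twist": 0},
    {"claw": 1,"slide": [0,0,0],"twist": 0},
    {"claw": 1,"slide": [0,0,0],"twist": 0},
    {"claw": 1,"slide": [0,0,0],"twist": 0},
    {"claw": 1,"slide": [0,0,0],"twist": 0},
    {"claw": 1,"slide": [0,0,0],"twist": 0},
    {"claw": 1,"slide": [0,0,0],"twist": 0},
  ],
)

```text
clock: 4.33
tcp_pos: [0.5009, 0.3603, 0.0447]
orientation: [[-0.228, -0.0, 0.974], [-0.974, -0.0, -0.228], [0.001, -1.0, -0.0]]
ft_force: [-0.5, 0.4, 0.2]
finger_gap: 1.001
```

play_rows(
  commands=[
    {"claw": 1,"slide": [0,3,0],"twist": 0},
    {"claw": 1,"slide": [0,2,0],"twist": 0},
    {"claw": 1,"slide": [0,0.5,0],"twist": 0},
    {"claw": 1,"slide": [0,0.5,0],"twist": 0},
    {"claw": 1,"slide": [0,0.5,0],"twist": 0},
    {"claw": 1,"slide": [0,0,0],"twist": 0},
  ],
)

```text
clock: 4.83
tcp_pos: [0.5012, 0.3605, -0.02]
orientation: [[-0.228, 0.0, 0.974], [-0.974, -0.0, -0.228], [0.0, -1.0, 0.0]]
ft_force: [0.3, -0.2, -0.0]
finger_gap: 1.002
```

play_rows(
  commands=[
    {"claw": 0,"slide": [0,0,0],"twist": 0},
    {"claw": 0,"slide": [0,0,0],"twist": 0},
    {"claw": 0,"slide": [0,0,0],"twist": 0},
    {"claw": 0,"slide": [0,0,0],"twist": 0},
    {"claw": 0,"slide": [0,0,0],"twist": 0},
    {"claw": 0,"slide": [0,0,0],"twist": 0},
  ],
)

```text
clock: 5.33
tcp_pos: [0.5015, 0.3608, -0.0185]
orientation: [[-0.227, 0.001, 0.974], [-0.974, 0.001, -0.227], [-0.001, -1.0, 0.001]]
ft_force: [-1.4, -1.5, 6.5]
finger_gap: 0.635
```

play_rows(
  commands=[
    {"claw": 0,"slide": [0,-1,0],"twist": 0},
    {"claw": 0,"slide": [0,-3,0],"twist": 0},
    {"claw": 0,"slide": [0,-4,0],"twist": 0},
    {"claw": 0,"slide": [0,-4,0],"twist": 0},
    {"claw": 0,"slide": [0,-2,0],"twist": 0},
    {"claw": 0,"slide": [0,0,0],"twist": 0},
    {"claw": 0,"slide": [0,0,0],"twist": 0},
  ],
)

```text
clock: 5.92
tcp_pos: [0.5013, 0.3611, 0.1223]
orientation: [[-0.228, 0.002, 0.974], [-0.974, 0.003, -0.228], [-0.004, -1.0, 0.001]]
ft_force: [-1.8, 0.7, -2.6]
finger_gap: 0.63
```

```bash
python3 - <<'E'
from h import *
s=robot.read_state(); print(s["ft_force"],s["finger_gap"],s["tcp_pos"])
im=robot.grab_frame("wrist")[...,::-1]; cv2.imwrite("pics/w4.png",im)
C=cam("top"); 
t=robot.grab_frame("top")[...,::-1]; cv2.imwrite("pics/t4.png",t)
# pan centres from first top image: grey discs, fit ellipses
im=cv2.imread("pics/top0.png")
g=cv2.cvtColor(im,cv2.COLOR_BGR2HSV)
for (u,v) in [(268,188),(352,198)]:
    sub=im[v-26:v+26,u-26:u+26]; print(sub[26,26],sub[26,45])
for n,p in [("L",(268.9,188.5)),("R",(353.3,198.0))]:
    print(n,w(C,*p,.09))
E
```

```text
[-1.8034  0.6661 -2.5789] 0.6298852418191166 [0.5013 0.3611 0.1223]
[113 115 106] [87 87 81]
[116 114 109] [62 80 45]
L [0.641  0.0978 0.09  ]
R [ 0.6089 -0.1207  0.09  ]
```

View pics/w4.png

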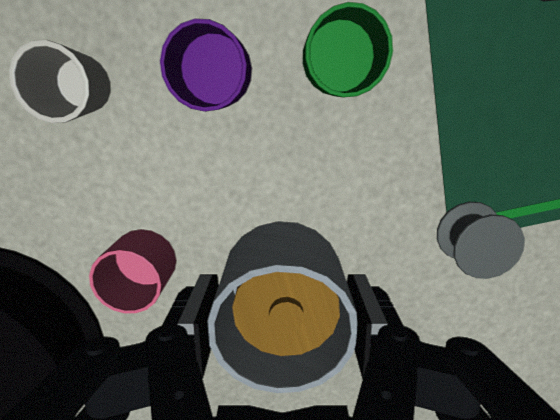

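play_rows(
  commands=[
    {"claw": 0,"slide": [2.8,0,2.46],"twist": 0},
    {"claw": 0,"slide": [2.8,0,2.46],"twist": 0},
    {"claw": 0,"slide": [2.8,0,2.46],"twist": 0},
    {"claw": 0,"slide": [2.8,0,2.46],"twist": 0},
    {"claw": 0,"slide": [2.8,0,2.46],"twist": 0},
    {"claw": 0,"slide": [2.8,0,2.46],"twist": 0},
    {"claw": 0,"slide": [2.8,0,2.46],"twist": 0},
    {"claw": 0,"slide": [2.8,0,2.46],"twist": 0},
    {"claw": 0,"slide": [0,2,0],"twist": 0},
    {"claw": 0,"slide": [0,0.5,0],"twist": 0},
  ],
)

```text
clock: 6.85
tcp_pos: [0.64, 0.0945, 0.0907]
orientation: [[-0.232, -0.006, 0.973], [-0.973, -0.002, -0.232], [0.003, -1.0, -0.005]]
ft_force: [-0.9, -0.9, -3.6]
finger_gap: 0.629
```

```bash
python3 - <<'E'
from h import *
s=robot.read_state(); print(s["ft_force"],s["tcp_pos"],rel(s,[.6417,.0983,.09]))
t=robot.grab_frame("wrist")[...,::-1]; cv2.imwrite("pics/t5.png",t)
E
```

```text
[-0.9077 -0.9333 -3.649 ] [0.64   0.0945 0.0907] [-0.4096  0.0645  0.0814]
```

View pics/t5.png

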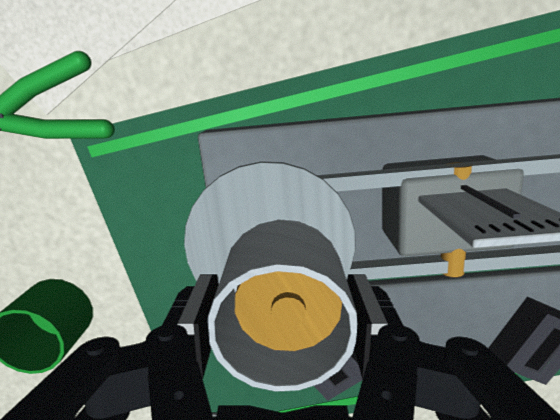

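View shows the pan disc (centre about 270,246) under the held tin, needing a shift of about -5 mm in tool x and +3 mm in tool z. I'll then lower onto the pan.

play_rows(
  commands=[
    {"claw": 0,"slide": [-0.5,0.6,0.3],"twist": 0},
    {"claw": 0,"slide": [0,0.5,0],"twist": 0},
    {"claw": 0,"slide": [0,0.3,0],"twist": 0},
    {"claw": 0,"slide": [0,0.2,0],"twist": 0},
    {"claw": 0,"slide": [0,0.1,0],"twist": 0},
    {"claw": 0,"slide": [0,0.1,0],"twist": 0},
  ],
)

```text
clock: 7.4
tcp_pos: [0.6457, 0.1022, 0.0773]
orientation: [[-0.227, 0.0, 0.974], [-0.974, 0.0, -0.227], [-0.0, -1.0, 0.0]]
ft_force: [0.6, 0.7, -1.7]
finger_gap: 0.632
```

play_rows(
  commands=[
    {"claw": 0,"slide": [0.3,0.15,-0.1],"twist": 0},
    {"claw": 0,"slide": [0,0.15,0],"twist": 0},
    {"claw": 0,"slide": [0,0.1,0],"twist": 0},
    {"claw": 0,"slide": [0,0,0],"twist": 0},
  ],
)

```text
clock: 7.73
tcp_pos: [0.6439, 0.0988, 0.0729]
orientation: [[-0.228, -0.0, 0.974], [-0.974, -0.0, -0.228], [0.0, -1.0, -0.0]]
ft_force: [0.1, 0.2, -2.7]
finger_gap: 0.636
```

play_rows(
  commands=[
    {"claw": 0,"slide": [0,0.1,0],"twist": 0},
    {"claw": 0,"slide": [0,0.1,0],"twist": 0},
    {"claw": 0,"slide": [0,0,0],"twist": 0},
  ],
)

```text
clock: 7.98
tcp_pos: [0.644, 0.099, 0.0709]
orientation: [[-0.228, -0.0, 0.974], [-0.974, 0.0, -0.228], [0.0, -1.0, -0.0]]
ft_force: [0.2, 0.1, -2.1]
finger_gap: 0.633
```

play_rows(
  commands=[
    {"claw": 0,"slide": [0,0.1,0],"twist": 0},
    {"claw": 0,"slide": [0,0,0],"twist": 0},
    {"claw": 0.8,"slide": [0,0,0],"twist": 0},
    {"claw": 0.85,"slide": [0,0,0],"twist": 0},
    {"claw": 0.9,"slide": [0,0,0],"twist": 0},
    {"claw": 0.9,"slide": [0,0,0],"twist": 0},
    {"claw": 0.9,"slide": [0,-0.5,0],"twist": 0},
    {"claw": 0.9,"slide": [0,-2,0],"twist": 0},
    {"claw": 0.9,"slide": [0,-4,0],"twist": 0},
    {"claw": 0.9,"slide": [0,-4,0],"twist": 0},
  ],
)

```text
clock: 8.82
tcp_pos: [0.643, 0.0985, 0.1753]
orientation: [[-0.228, -0.003, 0.974], [-0.974, -0.001, -0.228], [0.002, -1.0, -0.003]]
ft_force: [2.4, 0.4, 0.7]
finger_gap: 0.9
```

```bash
python3 tin.py w6.png; python3 - <<'E'
from h import *
s=robot.read_state()
C=cam("top"); t=robot.grab_frame("top")[...,::-1]; cv2.imwrite("pics/t6.png",t)
print(rel(s,[.604,-.347,.18]))
E
```

```text
8.8167 [0.643  0.0985 0.1753] [2.4407 0.3718 0.7279] 0.9004664576995105
[283.9959 215.2267] [ 253  187   64   58 2911] [0.6163 0.1029 0.033 ] slide [ 0.1472 14.2404 -2.6654]
[415.3768 220.2754] [406 210  18  22 276] [ 0.5839 -0.0134  0.033 ] slide [12.2109 14.2675 -3.1701]
[44.4661  0.5173  5.8124]
```

play_rows(
  commands=[
    {"claw": 1,"slide": [4.05,0,0.5],"twist": 0},
    {"claw": 1,"slide": [4.05,0,0.5],"twist": 0},
    {"claw": 1,"slide": [4.05,0,0.5],"twist": 0},
    {"claw": 1,"slide": [4.05,0,0.5],"twist": 0},
    {"claw": 1,"slide": [4.05,0,0.5],"twist": 0},
    {"claw": 1,"slide": [4.05,0,0.5],"twist": 0},
    {"claw": 1,"slide": [4.05,0,0.5],"twist": 0},
    {"claw": 1,"slide": [4.05,0,0.5],"twist": 0},
    {"claw": 1,"slide": [4.05,0,0.5],"twist": 0},
    {"claw": 1,"slide": [4.05,0,0.5],"twist": 0},
  ],
)

```text
clock: 9.75
tcp_pos: [0.6001, -0.3087, 0.1758]
orientation: [[-0.228, 0.001, 0.974], [-0.974, -0.0, -0.228], [0.0, -1.0, 0.001]]
ft_force: [1.8, 0.2, -0.2]
finger_gap: 1.002
```

play_rows(
  commands=[
    {"claw": 1,"slide": [4.0,0,0.5],"twist": 0},
    {"claw": 1,"slide": [0,3,0],"twist": 0},
    {"claw": 1,"slide": [0,0,0],"twist": 0},
    {"claw": 1,"slide": [0,0,0],"twist": 0},
  ],
)

```text
clock: 10.08
tcp_pos: [0.5949, -0.347, 0.1439]
orientation: [[-0.229, -0.003, 0.973], [-0.973, 0.001, -0.229], [-0.0, -1.0, -0.003]]
ft_force: [0.9, 0.1, 0.9]
finger_gap: 1.002
```

```bash
python3 tin.py w7.png
```

```text
10.0833 [ 0.5949 -0.347   0.1439] [0.9137 0.1063 0.946 ] 1.0015532519949928
[528.0869 113.4468] [ 524   17    9  198 1128] [ 0.6155 -0.542   0.033 ] slide [18.5063 11.0639  6.5084]
[502.8425 122.9493] [ 491   25   29  195 2152] [ 0.6127 -0.5232  0.033 ] slide [16.7394 11.0667  5.8116]
[477.2637 125.0852] [ 463   32   30  191 1115] [ 0.6156 -0.5042  0.033 ] slide [14.8251 11.0676  5.6543]
[278.6185 178.2493] [ 252  152   54   53 2254] [ 0.61   -0.3475  0.033 ] slide [-0.2986 11.0851  1.5245]
[251.8733 350.7224] [226 331  50  50 868] [ 0.4543 -0.2844  0.033 ] slide [ -2.8772  11.1419 -15.0802]
[308.8875 405.0375] [290 402  40   9 160] [ 0.3779 -0.323   0.033 ] slide [  2.6356  11.1628 -21.6282]
```

play_rows(
  commands=[
    {"claw": 1,"slide": [-0.3,2.2,1.4],"twist": 0},
    {"claw": 1,"slide": [0,4,0],"twist": 0},
    {"claw": 1,"slide": [0,4,0],"twist": 0},
    {"claw": 1,"slide": [0,4,0],"twist": 0},
    {"claw": 1,"slide": [0,1.5,0],"twist": 0},
    {"claw": 1,"slide": [0,0.5,0],"twist": 0},
    {"claw": 1,"slide": [0,0,0],"twist": 0},
    {"claw": 0.4,"slide": [0,0,0],"twist": 0},
    {"claw": 0,"slide": [0,0,0],"twist": 0},
    {"claw": 0,"slide": [0,0,0],"twist": 0},
  ],
)

```text
clock: 10.97
tcp_pos: [0.6126, -0.3477, -0.0135]
orientation: [[-0.227, 0.004, 0.974], [-0.974, -0.002, -0.227], [0.001, -1.0, 0.005]]
ft_force: [0.3, 1.6, 3.2]
finger_gap: 0.632
```

play_rows(
  commands=[
    {"claw": 0,"slide": [0,0,0],"twist": 0},
    {"claw": 0,"slide": [0,0,0],"twist": 0},
    {"claw": 0,"slide": [0,0,0],"twist": 0},
    {"claw": 0,"slide": [0,0,0],"twist": 0},
  ],
)

```text
clock: 11.3
tcp_pos: [0.6127, -0.3477, -0.0135]
orientation: [[-0.227, 0.005, 0.974], [-0.974, -0.002, -0.227], [0.001, -1.0, 0.005]]
ft_force: [-0.2, 1.1, 7.1]
finger_gap: 0.633
```

play_rows(
  commands=[
    {"claw": 0,"slide": [0,-1,0],"twist": 0},
    {"claw": 0,"slide": [0,-4,0],"twist": 0},
    {"claw": 0,"slide": [0,-4,0],"twist": 0},
    {"claw": 0,"slide": [0,-4,0],"twist": 0},
    {"claw": 0,"slide": [-2.3,-1,-0.6],"twist": 0},
    {"claw": 0,"slide": [-4,0,-1],"twist": 0},
    {"claw": 0,"slide": [-4,0,-1],"twist": 0},
    {"claw": 0,"slide": [-4,0,-1],"twist": 0},
    {"claw": 0,"slide": [-4,0,-1],"twist": 0},
    {"claw": 0,"slide": [-4,0,-0.8],"twist": 0},
  ],
)

```text
clock: 12.13
tcp_pos: [0.6078, -0.1158, 0.1243]
orientation: [[-0.228, 0.001, 0.974], [-0.974, 0.001, -0.228], [-0.001, -1.0, 0.001]]
ft_force: [2.0, 0.6, -3.4]
finger_gap: 0.627
```

play_rows(
  commands=[
    {"claw": 0,"slide": [0,0,0],"twist": 0},
  ],
)

```text
clock: 12.22
tcp_pos: [0.6089, -0.1115, 0.1245]
orientation: [[-0.224, 0.002, 0.975], [-0.975, 0.002, -0.224], [-0.002, -1.0, 0.001]]
ft_force: [-0.7, -0.6, -3.7]
finger_gap: 0.628
```

```bash
python3 - <<'E'
from h import *
s=robot.read_state(); print(s["ft_force"],s["tcp_pos"],rel(s,[.611,-.119,.1]))
im=robot.grab_frame("wrist")[...,::-1]; cv2.imwrite("pics/w8.png",im); C=cam("wrist",s)
H,S,V=cv2.split(cv2.cvtColor(im,cv2.COLOR_BGR2HSV))
# pan edges: rows above the tin; print extents of bright low-sat grey per row
for v in range(130,270,10):
    m=np.where((S[v,120:430]<35)&(V[v,120:430]>120))[0]+120
    if len(m): print(v,m.min(),m.max(),len(m))
E
```

```text
[-0.7028 -0.5559 -3.6505] [ 0.6089 -0.1115  0.1245] [0.6932 2.448  0.3696]
130 189 429 148
140 120 429 219
150 120 429 196
160 120 429 215
170 120 429 207
180 139 429 218
190 126 429 220
200 124 429 216
210 157 366 189
220 146 367 201
230 136 367 159
240 120 365 147
250 120 361 129
260 168 355 79
```

View pics/w8.png

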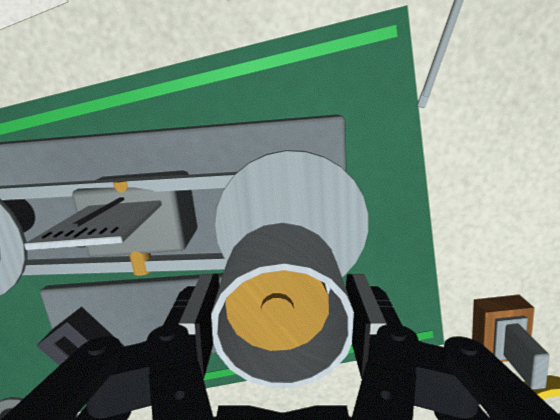

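Right pan (raised) is centred at about (291,222); the tin needs +6 mm in tool x and +7 mm in tool z, then lowering. The key stand shows at bottom right (505,335).

play_rows(
  commands=[
    {"claw": 0,"slide": [0.6,1.5,0.7],"twist": 0},
    {"claw": 0,"slide": [0,1,0],"twist": 0},
    {"claw": 0,"slide": [0,0.5,0],"twist": 0},
    {"claw": 0,"slide": [0,0.3,0],"twist": 0},
    {"claw": 0,"slide": [0,0.1,0],"twist": 0},
    {"claw": 0,"slide": [0,0.1,0],"twist": 0},
    {"claw": 0,"slide": [0,0,0],"twist": 0},
  ],
)

```text
clock: 12.85
tcp_pos: [0.6143, -0.1254, 0.0883]
orientation: [[-0.228, 0.0, 0.974], [-0.974, -0.0, -0.228], [-0.0, -1.0, 0.0]]
ft_force: [-0.4, 0.1, -4.3]
finger_gap: 0.626
```

play_rows(
  commands=[
    {"claw": 0,"slide": [-0.6,0.1,0],"twist": 0},
    {"claw": 0,"slide": [0,0.1,0],"twist": 0},
    {"claw": 0,"slide": [0,0,0],"twist": 0},
  ],
)

```text
clock: 13.1
tcp_pos: [0.616, -0.1187, 0.0864]
orientation: [[-0.227, 0.001, 0.974], [-0.974, 0.0, -0.227], [-0.0, -1.0, 0.001]]
ft_force: [-0.3, 1.5, -2.0]
finger_gap: 0.623
```

play_rows(
  commands=[
    {"claw": 0,"slide": [0,0.1,0],"twist": 0},
    {"claw": 0,"slide": [0,0,0],"twist": 0},
    {"claw": 0.8,"slide": [0,0,0],"twist": 0},
    {"claw": 0.85,"slide": [0,0,0],"twist": 0},
    {"claw": 0.9,"slide": [0,0,0],"twist": 0},
    {"claw": 0.9,"slide": [0,0,0],"twist": 0},
    {"claw": 0.9,"slide": [0,-0.5,0],"twist": 0},
    {"claw": 0.9,"slide": [0,-2,0],"twist": 0},
    {"claw": 0.9,"slide": [0,-4,0],"twist": 0},
    {"claw": 0.9,"slide": [0,-4,0],"twist": 0},
  ],
)

```text
clock: 13.93
tcp_pos: [0.6144, -0.1195, 0.1904]
orientation: [[-0.228, -0.003, 0.974], [-0.974, -0.0, -0.228], [0.001, -1.0, -0.003]]
ft_force: [2.0, 0.1, 0.8]
finger_gap: 0.904
```

```bash
cat > key.py <<'E'
from h import *
import sys
s=robot.read_state(); im=robot.grab_frame("wrist")[...,::-1].copy(); C=cam("wrist",s)
cv2.imwrite("pics/"+sys.argv[1],im)
print(s["clock"],s["tcp_pos"],s["ft_force"],s["finger_gap"])
H,S,V=cv2.split(cv2.cvtColor(im,cv2.COLOR_BGR2HSV))
m=((H<16)&(S>90)&(V>30)).astype(np.uint8)
m=cv2.morphologyEx(m,cv2.MORPH_OPEN,np.ones((3,3)))
for c,st in blobs(m,150): print("wood",c,st,w(C,*c,.022))
E
python3 key.py w9.png; python3 - <<'E'
from h import *
t=robot.grab_frame("top")[...,::-1]; cv2.imwrite("pics/t9.png",t)
s=robot.read_state(); print(rel(s,[.455,-.284,.18]))
E
```

```text
13.9333 [ 0.6144 -0.1195  0.1904] [1.967  0.1415 0.825 ] 0.9039906538507487
wood [455.3634 292.5867] [439 270  47  55 842] [ 0.4524 -0.2707  0.022 ]
[ 19.7145   1.664  -12.3357]
```

play_rows(
  commands=[
    {"claw": 1,"slide": [3.16,0,-2.27],"twist": 0},
    {"claw": 1,"slide": [3.16,0,-2.27],"twist": 0},
    {"claw": 1,"slide": [3.16,0,-2.27],"twist": 0},
    {"claw": 1,"slide": [3.16,0,-2.27],"twist": 0},
    {"claw": 1,"slide": [3.16,0,-2.27],"twist": 0},
    {"claw": 1,"slide": [3.16,0,-2.27],"twist": 0},
    {"claw": 1,"slide": [0,0,0],"twist": 0},
    {"claw": 1,"slide": [0,0,0],"twist": 0},
  ],
)

```text
clock: 14.7
tcp_pos: [0.4385, -0.2741, 0.191]
orientation: [[-0.231, 0.001, 0.973], [-0.973, -0.0, -0.231], [0.0, -1.0, 0.001]]
ft_force: [0.0, 0.3, 0.1]
finger_gap: 0.999
```

```bash
python3 key.py w10.png; python3 - <<'E'
from h import *
# state of balance: side+top crops and wrist together
a=robot.grab_frame("side")[...,::-1]; cv2.imwrite("pics/s10.png",a)
wr=cv2.imread("pics/w10.png")
c=cv2.resize(a[150:290,230:400],(364,300),interpolation=cv2.INTER_CUBIC)
b=cv2.resize(wr,(436,327)); 
g=cv2.resize(wr[100:350,160:410],(436,273)) if 0 else None
t=cv2.imread("pics/z0.png")[240:400,180:540]
left=np.vstack([c,cv2.resize(t,(364,162))])
r=wr[60:420,100:460]
r=cv2.resize(r,(436,436)); left=np.vstack([left,np.zeros((600-left.shape[0],364,3),np.uint8)]); r=np.vstack([r,np.zeros((164,436,3),np.uint8)])
cv2.imwrite("pics/m10.png",np.hstack([left,r]))
E
```

```text
14.7 [ 0.4385 -0.2741  0.191 ] [0.0386 0.2715 0.1029] 0.9994982816369921
wood [284.8013 169.9169] [262 146  49  61 951] [ 0.4477 -0.2787  0.022 ]
```

View pics/m10.png

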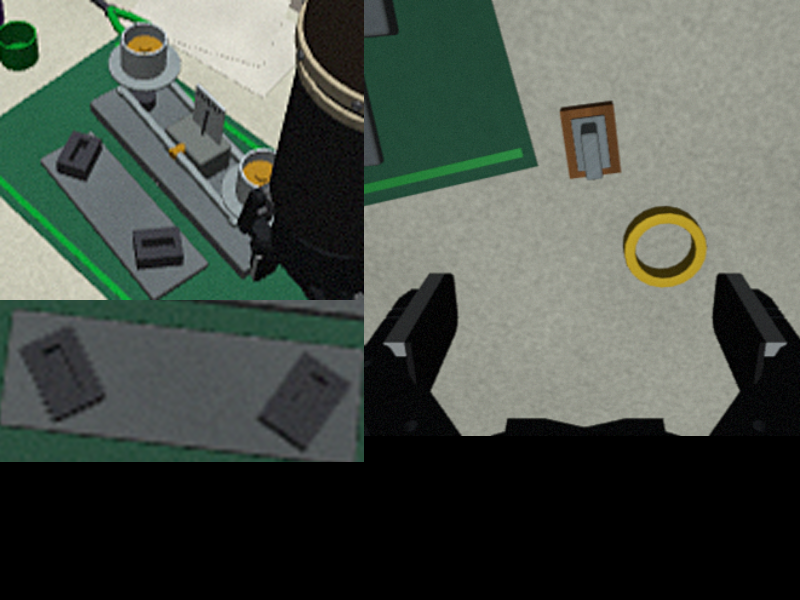

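Both tins are on their pans, and the right one sits lower, so it is heavier (lift forces 4.3 N against 2.7 N agree). The key stands at wrist px (289,190), long side roughly along image vertical. Next, its numeric pose and the block yaw of the right lock.

```bash
python3 - <<'E'
from h import *
s=robot.read_state(); C=cam("wrist",s); im=cv2.imread("pics/w10.png")
H,S,V=cv2.split(cv2.cvtColor(im,cv2.COLOR_BGR2HSV))
def rect(P,z,C):
    W=np.array([w(C,*p,z)[:2] for p in P])*1000
    r=cv2.minAreaRect(W.astype(np.float32)); b=cv2.boxPoints(r)
    e=[b[1]-b[0],b[2]-b[1]]; L=max(e,key=np.linalg.norm)
    return r[0],r[1],np.degrees(np.arctan2(L[1],L[0]))
m=((H<16)&(S>90)&(V>30))[120:230,240:330]
ys,xs=np.where(cv2.morphologyEx(m.astype(np.uint8),cv2.MORPH_OPEN,np.ones((3,3))))
P=np.c_[xs+240,ys+120]
hull=cv2.convexHull(P.astype(np.int32))[:,0]; print("stand",rect(hull,.022,C))
sub=im[140:215,255:315]
for r in range(150,212,5): print(r,[f"{S[r,c]}/{V[r,c]}" for c in range(266,312,3)])
cv2.imwrite("pics/k10.png",cv2.resize(sub,None,fx=8,fy=8,interpolation=cv2.INTER_NEAREST))
# right lock block from first top view
T=cam("top")
q=np.array([(483,290),(527,325),(480,388),(436,352)])/4+[215,160]
W=np.array([w(T,*p,.045) for p in q]); print(W)
for i in range(4):
    d=W[(i+1)%4]-W[i]; print(np.linalg.norm(d),np.arctan2(d[1],d[0]))
E
```

```text
stand ((442.4910583496094, -277.9750061035156), (41.155479431152344, 55.413516998291016), np.float32(-5.5345592))
150 ['150/39', '172/40', '162/66', '155/94', '172/105', '172/108', '169/118', '167/107', '162/101', '160/102', '173/96', '177/91', '164/90', '157/101', '20/152', '19/145']
155 ['161/98', '155/107', '157/114', '172/113', '166/106', '172/113', '180/116', '163/100', '118/67', '46/55', '27/75', '168/88', '157/91', '180/95', '16/156', '26/159']
160 ['171/97', '168/100', '35/118', '24/117', '29/122', '34/121', '29/123', '28/111', '34/114', '30/128', '28/129', '110/90', '162/93', '162/93', '19/159', '18/155']
165 ['162/96', '167/99', '28/117', '25/122', '36/114', '28/37', '21/37', '44/41', '34/37', '28/126', '28/128', '8/102', '161/90', '171/91', '43/136', '16/157']
170 ['164/106', '177/98', '48/90', '28/119', '29/107', '28/54', '13/77', '26/97', '28/99', '29/107', '29/130', '18/111', '161/90', '178/89', '74/120', '23/163']
175 ['163/108', '168/102', '160/91', '30/120', '31/106', '28/119', '36/120', '27/123', '29/131', '23/90', '23/124', '32/121', '174/88', '166/89', '141/98', '
[... 740 characters left out ...]
28/118', '36/122', '23/124', '28/126', '61/88', '173/102', '182/91', '158/92', '169/89', '125/102']
205 ['19/157', '57/138', '178/102', '171/106', '170/105', '163/114', '35/118', '39/131', '30/121', '27/123', '13/99', '20/163', '17/153', '21/161', '18/166', '16/155']
210 ['18/159', '19/146', '15/151', '21/148', '15/155', '18/159', '16/159', '15/154', '14/148', '16/147', '16/158', '21/146', '17/152', '21/145', '19/158', '19/151']
[[ 0.5274 -0.0756  0.045 ]
 [ 0.5031 -0.1034  0.045 ]
 [ 0.4622 -0.0702  0.045 ]
 [ 0.4869 -0.0425  0.045 ]]
0.036943481825719944 -2.28967631669226
0.052669414321535414 2.4582804581606714
0.03708240903262193 0.8436230363342971
0.052357334971944294 -0.6857307506270248
```

play_rows(
  commands=[
    {"claw": 1,"slide": [0.3,0,0.5],"twist": 0},
    {"claw": 1,"slide": [0,2,0],"twist": -0.07},
    {"claw": 1,"slide": [0,4,0],"twist": -0.067},
    {"claw": 0.8,"slide": [0,4,0],"twist": 0},
    {"claw": 0.7,"slide": [0,3,0],"twist": 0},
    {"claw": 0.6,"slide": [0,0,0],"twist": 0},
    {"claw": 0.6,"slide": [0,0,0],"twist": 0},
  ],
)

```text
clock: 15.38
tcp_pos: [0.4439, -0.2765, 0.0591]
orientation: [[-0.091, -0.004, 0.996], [-0.996, 0.0, -0.091], [0.0, -1.0, -0.004]]
ft_force: [-0.1, -0.6, 1.6]
finger_gap: 0.602
```

```bash
python3 - <<'E'
from h import *
s=robot.read_state(); C=cam("wrist",s); im=robot.grab_frame("wrist")[...,::-1].copy(); cv2.imwrite("pics/w11.png",im)
print(s["tcp_pos"],s["ft_force"],s["orientation"][:,2])
H,S,V=cv2.split(cv2.cvtColor(im,cv2.COLOR_BGR2HSV))
m=((H<16)&(S>90)&(V>30)).astype(np.uint8); m=cv2.morphologyEx(m,cv2.MORPH_OPEN,np.ones((3,3)))
n,l,st,ce=cv2.connectedComponentsWithStats(m); 
for i in range(1,n):
    if st[i][4]>400:
        ys,xs=np.where(l==i); hull=cv2.convexHull(np.c_[xs,ys].astype(np.int32))[:,0]
        W=np.array([w(C,*p,.022)[:2] for p in hull])*1000; print(st[i],cv2.minAreaRect(W.astype(np.float32)))
print(rel(s,[.4425,-.278,.06]))
cv2.imwrite("pics/m11.png",im)
E
```

```text
[ 0.4439 -0.2765  0.0591] [-0.115  -0.5992  1.6135] [ 0.9958 -0.0911 -0.004 ]
[ 254  188   69   86 2439] ((441.5517272949219, -279.38189697265625), (41.45204544067383, 56.91019058227539), 84.46932983398438)
[ 0.1652 -0.0904 -0.1275]
```

play_rows(
  commands=[
    {"claw": 0.6,"slide": [0.2,1.7,-0.2],"twist": 0},
    {"claw": 0.6,"slide": [0,2,0],"twist": 0},
    {"claw": 0.6,"slide": [0,1.5,0],"twist": 0},
    {"claw": 0.6,"slide": [0,0.5,0],"twist": 0},
    {"claw": 0.6,"slide": [0,0,0],"twist": 0},
    {"claw": 0.3,"slide": [0,0,0],"twist": 0},
    {"claw": 0,"slide": [0,0,0],"twist": 0},
    {"claw": 0,"slide": [0,0,0],"twist": 0},
    {"claw": 0,"slide": [0,0,0],"twist": 0},
    {"claw": 0,"slide": [0,0,0],"twist": 0},
  ],
)

```text
clock: 16.27
tcp_pos: [0.443, -0.279, 0.0045]
orientation: [[-0.092, 0.002, 0.996], [-0.996, -0.001, -0.092], [0.001, -1.0, 0.002]]
ft_force: [-1.0, 2.1, 8.0]
finger_gap: 0.131
```

play_rows(
  commands=[
    {"claw": 0,"slide": [0,0,0],"twist": 0},
    {"claw": 0,"slide": [0,0,0],"twist": 0},
  ],
)

```text
clock: 16.43
tcp_pos: [0.4429, -0.279, 0.0045]
orientation: [[-0.092, 0.002, 0.996], [-0.996, -0.001, -0.092], [0.001, -1.0, 0.002]]
ft_force: [-0.3, 1.4, 7.3]
finger_gap: 0.132
```

play_rows(
  commands=[
    {"claw": 0,"slide": [0,-1,0],"twist": 0},
    {"claw": 0,"slide": [0,-2.5,0],"twist": 0},
    {"claw": 0,"slide": [0,-4,0],"twist": 0},
    {"claw": 0,"slide": [0,-4,0],"twist": 0},
    {"claw": 0,"slide": [-2,-3,0.3],"twist": 0},
    {"claw": 0,"slide": [-3.8,-1,0.6],"twist": 0},
    {"claw": 0,"slide": [-3.8,-1,0.6],"twist": 0},
    {"claw": 0,"slide": [-3.8,0,0.6],"twist": 0},
    {"claw": 0,"slide": [-3.8,0,0.6],"twist": 0},
    {"claw": 0,"slide": [-3.8,0,0.6],"twist": 0},
  ],
)

```text
clock: 17.27
tcp_pos: [0.494, -0.0709, 0.1695]
orientation: [[-0.093, 0.002, 0.996], [-0.996, 0.001, -0.093], [-0.001, -1.0, 0.002]]
ft_force: [1.0, -0.5, -0.5]
finger_gap: 0.129
```

play_rows(
  commands=[
    {"claw": 0,"slide": [0,0,0],"twist": 0.12},
    {"claw": 0,"slide": [0,0,0],"twist": 0.12},
    {"claw": 0,"slide": [0,0,0],"twist": 0.12},
    {"claw": 0,"slide": [0,0,0],"twist": 0.12},
    {"claw": 0,"slide": [0,0,0],"twist": 0.11},
    {"claw": 0,"slide": [0,0,0],"twist": 0},
    {"claw": 0,"slide": [0,0,0],"twist": 0},
  ],
)

```text
clock: 17.85
tcp_pos: [0.4939, -0.0727, 0.1686]
orientation: [[-0.628, 0.0, 0.778], [-0.778, 0.0, -0.628], [-0.0, -1.0, 0.0]]
ft_force: [-0.0, -0.5, -1.1]
finger_gap: 0.125
```

```bash
python3 - <<'E'
from h import *
s=robot.read_state(); C=cam("wrist",s); im=robot.grab_frame("wrist")[...,::-1].copy(); cv2.imwrite("pics/w12.png",im)
o=s["orientation"];print(s["tcp_pos"],s["ft_force"],s["finger_gap"],np.arctan2(o[1,2],o[0,2]), s["qpos"])
u,v=px(C,[.497,-.072,.045]).astype(int); print(u,v)
# rectify plane z=.045: 0.25 mm/px, 150x100mm around lock
c0=np.array([.497,-.072]); a=s["orientation"][:2,2]; b=s["orientation"][:2,0]; a=a/np.linalg.norm(a); b=b/np.linalg.norm(b)
g=np.array([[px(C,[*(c0-a*(j-200)*.00025+b*(i-240)*.00025),.045]) for i in range(480)] for j in range(400)],np.float32)
r=cv2.remap(im,g,None,cv2.INTER_CUBIC); 
cv2.imwrite("pics/m12.png",np.hstack([r,cv2.resize(im[80:400,150:406],(320,400))]))
E
```

```text
[ 0.4939 -0.0727  0.1686] [-0.0083 -0.5106 -1.0635] 0.12463725331766634 -0.6793824583627273 [ 0.2481  0.0883 -0.4078 -0.0001 -1.0742  0.6433]
279 190
```

View pics/m12.png

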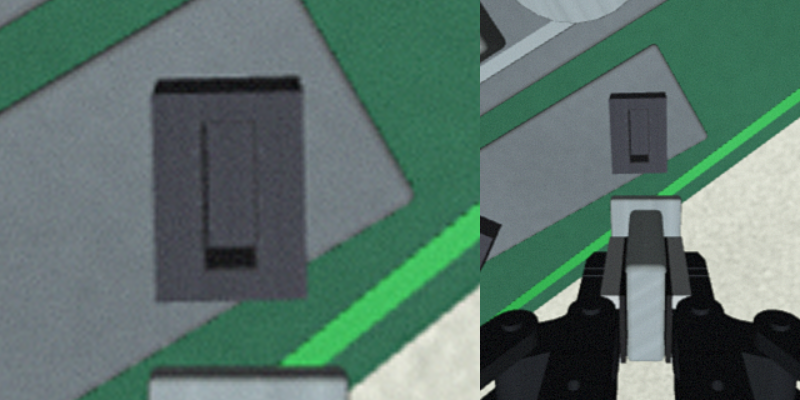

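The rectified view shows the slot at (230,195) in line with its block. It is off by about 5 mm in tool x and 6 mm in tool z, and about 0.02 rad in angle. The key is held centred in the jaws. I'll go to just above the mouth.

play_rows(
  commands=[
    {"claw": 0,"slide": [-0.5,0,0.57],"twist": -0.02},
    {"claw": 0,"slide": [0,3,0],"twist": 0},
    {"claw": 0,"slide": [0,4,0],"twist": 0},
    {"claw": 0,"slide": [0,3,0],"twist": 0},
    {"claw": 0,"slide": [0,1.5,0],"twist": 0},
    {"claw": 0,"slide": [0,0.3,0],"twist": 0},
    {"claw": 0,"slide": [0,0,0],"twist": 0},
    {"claw": 0,"slide": [0,0,0],"twist": 0},
  ],
)

```text
clock: 18.57
tcp_pos: [0.5029, -0.0724, 0.051]
orientation: [[-0.614, 0.001, 0.789], [-0.789, -0.0, -0.614], [-0.001, -1.0, 0.001]]
ft_force: [0.4, 0.0, -0.4]
finger_gap: 0.126
```

```bash
python3 - <<'E'
from h import *
s=robot.read_state(); C=cam("wrist",s); im=robot.grab_frame("wrist")[...,::-1].copy(); cv2.imwrite("pics/w13.png",im)
o=s["orientation"];print(s["tcp_pos"],s["ft_force"],s["finger_gap"],np.arctan2(o[1,2],o[0,2]))
H,S,V=cv2.split(cv2.cvtColor(im,cv2.COLOR_BGR2HSV))
T=robot.calibration("wrist")["tool_from_camera"]
for v in range(130,280,3): print(v,V[v,278:288].mean().round(),S[v,278:288].mean().round(), end=" | ")
print()
for r in (200,215,225,245): print(r,[int(V[r,c]) for c in range(220,345,3)])
E
```

```text
[ 0.5029 -0.0724  0.051 ] [ 0.4055  0.0168 -0.4288] 0.12637706766590237 -0.6612099284091695
130 121.0 131.0 | 133 122.0 131.0 | 136 122.0 127.0 | 139 121.0 131.0 | 142 121.0 132.0 | 145 121.0 131.0 | 148 115.0 125.0 | 151 89.0 67.0 | 154 104.0 22.0 | 157 138.0 26.0 | 160 146.0 28.0 | 163 147.0 29.0 | 166 146.0 30.0 | 169 147.0 31.0 | 172 148.0 30.0 | 175 147.0 28.0 | 178 147.0 28.0 | 181 148.0 29.0 | 184 145.0 28.0 | 187 147.0 29.0 | 190 146.0 30.0 | 193 144.0 29.0 | 196 144.0 29.0 | 199 78.0 30.0 | 202 32.0 29.0 | 205 32.0 30.0 | 208 31.0 37.0 | 211 45.0 33.0 | 214 87.0 30.0 | 217 85.0 32.0 | 220 87.0 31.0 | 223 84.0 34.0 | 226 85.0 35.0 | 229 86.0 32.0 | 232 86.0 31.0 | 235 86.0 31.0 | 238 62.0 24.0 | 241 184.0 24.0 | 244 188.0 27.0 | 247 168.0 28.0 | 250 69.0 22.0 | 253 70.0 18.0 | 256 71.0 19.0 | 259 70.0 22.0 | 262 69.0 22.0 | 265 72.0 26.0 | 268 71.0 22.0 | 271 70.0 20.0 | 274 69.0 19.0 | 277 70.0 22.0 | 
200 [144, 153, 145, 146, 140, 146, 143, 145, 142, 147, 139, 36, 42, 35, 42, 41, 33, 34, 27, 34, 37, 32, 36, 38, 40, 33, 33, 33, 32, 34, 29, 37, 57, 145, 144, 144, 143, 142, 133, 105, 123, 121]
215 [143, 148, 147, 143, 149, 146, 145, 144, 140, 134, 82, 83, 83, 85, 87, 81, 86, 92, 91, 94, 86, 82, 83, 83, 88, 92, 90, 84, 86, 93, 83, 88, 83, 91, 144, 140, 140, 141, 141, 141, 145, 121]
225 [139, 142, 147, 143, 141, 144, 140, 147, 143, 142, 83, 87, 81, 87, 84, 92, 85, 76, 87, 85, 80, 81, 78, 81, 82, 54, 88, 82, 85, 88, 91, 84, 88, 92, 145, 140, 144, 145, 140, 139, 142, 134]
245 [139, 139, 140, 142, 142, 145, 137, 139, 138, 144, 85, 75, 189, 184, 182, 193, 192, 186, 184, 185, 187, 186, 190, 183, 183, 189, 190, 197, 201, 186, 143, 94, 95, 109, 141, 142, 138, 139, 136, 142, 139, 142]
```

play_rows(
  commands=[
    {"claw": 0,"slide": [0.13,0.3,0],"twist": 0},
    {"claw": 0,"slide": [0,0.2,0],"twist": 0},
    {"claw": 0,"slide": [0,0.2,0],"twist": 0},
    {"claw": 0,"slide": [0,0.1,0],"twist": 0},
    {"claw": 0,"slide": [0,0.1,0],"twist": 0},
    {"claw": 0,"slide": [0,0.1,0],"twist": 0},
    {"claw": 0,"slide": [0,0,0],"twist": 0},
  ],
)

```text
clock: 19.2
tcp_pos: [0.5008, -0.0734, 0.0399]
orientation: [[-0.615, -0.0, 0.788], [-0.788, -0.0, -0.615], [0.0, -1.0, -0.0]]
ft_force: [0.1, 0.5, -1.4]
finger_gap: 0.129
```

play_rows(
  commands=[
    {"claw": 0,"slide": [-0.05,0.1,0.07],"twist": 0},
    {"claw": 0,"slide": [0,0.1,0],"twist": 0},
    {"claw": 0,"slide": [0,0.1,0],"twist": 0},
    {"claw": 0,"slide": [0,0,0],"twist": 0},
  ],
)

```text
clock: 19.53
tcp_pos: [0.5016, -0.0735, 0.0368]
orientation: [[-0.615, -0.0, 0.788], [-0.788, -0.0, -0.615], [0.0, -1.0, -0.0]]
ft_force: [-0.3, -0.2, -0.6]
finger_gap: 0.133
```

play_rows(
  commands=[
    {"claw": 0,"slide": [0,0.1,0],"twist": 0},
    {"claw": 0,"slide": [0,0.1,0],"twist": 0},
    {"claw": 0,"slide": [0,0.1,0],"twist": 0},
    {"claw": 0,"slide": [0,0.1,0],"twist": 0},
    {"claw": 0,"slide": [0,0.1,0],"twist": 0},
    {"claw": 0,"slide": [0,0,0],"twist": 0},
  ],
)

```text
clock: 20.03
tcp_pos: [0.5016, -0.0735, 0.0318]
orientation: [[-0.615, -0.0, 0.788], [-0.788, -0.0, -0.615], [0.0, -1.0, -0.0]]
ft_force: [-0.2, -0.2, -1.8]
finger_gap: 0.125
```

play_rows(
  commands=[
    {"claw": 0,"slide": [0,0.1,0],"twist": 0},
    {"claw": 0,"slide": [0,0.1,0],"twist": 0},
    {"claw": 0,"slide": [0,0.1,0],"twist": 0},
    {"claw": 0,"slide": [0,0,0],"twist": 0},
  ],
)

```text
clock: 20.37
tcp_pos: [0.5016, -0.0735, 0.0288]
orientation: [[-0.615, -0.0, 0.788], [-0.788, -0.0, -0.615], [0.0, -1.0, -0.0]]
ft_force: [-0.4, -0.4, -1.0]
finger_gap: 0.126
```

play_rows(
  commands=[
    {"claw": 0,"slide": [0,0.1,0],"twist": 0},
    {"claw": 0,"slide": [0,0.1,0],"twist": 0},
    {"claw": 0,"slide": [0,0,0],"twist": 0},
  ],
)

```text
clock: 20.62
tcp_pos: [0.5019, -0.0735, 0.0271]
orientation: [[-0.615, 0.0, 0.788], [-0.788, -0.0, -0.615], [-0.0, -1.0, 0.0]]
ft_force: [-0.5, 0.4, 1.7]
finger_gap: 0.126
```

play_rows(
  commands=[
    {"claw": 0,"slide": [0,0.05,0],"twist": 0},
    {"claw": 0,"slide": [0,0,0],"twist": 0},
    {"claw": 0.25,"slide": [0,0,0],"twist": 0},
    {"claw": 0.4,"slide": [0,0,0],"twist": 0},
    {"claw": 0.5,"slide": [0,0,0],"twist": 0},
    {"claw": 0.5,"slide": [0,0,0],"twist": 0},
  ],
)

```text
clock: 21.12
tcp_pos: [0.5017, -0.0735, 0.0265]
orientation: [[-0.615, -0.0, 0.788], [-0.788, 0.0, -0.615], [0.0, -1.0, -0.0]]
ft_force: [-0.4, 0.3, 0.7]
finger_gap: 0.502
```

play_rows(
  commands=[
    {"claw": 0.5,"slide": [0,-0.5,0],"twist": 0},
    {"claw": 0.5,"slide": [0,-2,0],"twist": 0},
    {"claw": 0.5,"slide": [0,-4,0],"twist": 0},
    {"claw": 0.5,"slide": [0,-4,0],"twist": 0},
    {"claw": 0.5,"slide": [0,-3,0],"twist": 0},
    {"claw": 0.5,"slide": [0,0,0],"twist": 0},
    {"claw": 0.5,"slide": [0,0,0],"twist": 0},
  ],
)

```text
clock: 21.7
tcp_pos: [0.503, -0.0732, 0.1641]
orientation: [[-0.615, 0.005, 0.788], [-0.788, 0.001, -0.615], [-0.004, -1.0, 0.003]]
ft_force: [-0.4, -0.6, -1.2]
finger_gap: 0.502
```

```bash
python3 - <<'E'
from h import *
s=robot.read_state(); C=cam("wrist",s); im=robot.grab_frame("wrist")[...,::-1].copy(); cv2.imwrite("pics/w14.png",im)
print(s["tcp_pos"],s["ft_force"],s["finger_gap"])
H,S,V=cv2.split(cv2.cvtColor(im,cv2.COLOR_BGR2HSV))
# predicted px of key features if home: block edge z=.045, flange edge z=.05, grip top
a=s["orientation"][:,2]; b=s["orientation"][:,0]
lock=np.array([.5016,-.0735,0])-a*.004
for nm,d,z in [("block+",.026,.045),("block+base",.026,.02),("flange+ bottom",.021,.045),("flange+ top",.021,.050),("gripside base",.017,.05),("grip+ top z.09",.017,.09),("grip+ top .095",.017,.095),("grip- .09",-.017,.09),("grip- .095",-.017,.095)]:
    p=lock+a*d; p[2]=z; print(nm,px(C,p).round(1))
for v in range(130,330,2): print(v,int(V[v,278:287].mean()), end=" | ")
print()
for r in (190,200,230): print(r,[int(V[r,c]) for c in range(235,335,2)])
t=robot.grab_frame("top")[...,::-1]; cv2.imwrite("pics/t14.png",t); sd=robot.grab_frame("side")[...,::-1]; cv2.imwrite("pics/s14.png",sd)
for n,i in (("top",t),("side",sd)):
    H,S,V=cv2.split(cv2.cvtColor(i,cv2.COLOR_BGR2HSV)); Cc=cam(n)
    for c,st in blobs((H>10)&(H<30)&(S>90)&(V>60),25):
        if st[4]<400: print(n,c.round(1),st)
    for nm,p in [("L .123",(.644,.099,.123)),("L .103",(.644,.099,.103)),("R .123",(.616,-.119,.123)),("R .113-10",(.616,-.119,.103))]: print(n,nm,px(Cc,p).round(1))
E
```

```text
[ 0.503  -0.0732  0.1641] [-0.4363 -0.5851 -1.1801] 0.502494095696034
block+ [284.7 169.2]
block+base [284.7 163.4]
flange+ bottom [284.7 175.2]
flange+ top [284.7 176.6]
gripside base [284.7 181.4]
grip+ top z.09 [284.8 194.7]
grip+ top .095 [284.8 196.6]
grip- .09 [284.8 239.3]
grip- .095 [284.8 242. ]
130 102 | 132 93 | 134 100 | 136 122 | 138 134 | 140 132 | 142 132 | 144 133 | 146 132 | 148 134 | 150 134 | 152 133 | 154 133 | 156 130 | 158 131 | 160 131 | 162 135 | 164 53 | 166 25 | 168 28 | 170 76 | 172 77 | 174 63 | 176 160 | 178 176 | 180 128 | 182 58 | 184 61 | 186 61 | 188 62 | 190 61 | 192 57 | 194 148 | 196 177 | 198 175 | 200 174 | 202 177 | 204 179 | 206 177 | 208 177 | 210 178 | 212 179 | 214 178 | 216 174 | 218 175 | 220 175 | 222 176 | 224 177 | 226 176 | 228 177 | 230 180 | 232 182 | 234 181 | 236 166 | 238 105 | 240 105 | 242 106 | 244 106 | 246 106 | 248 109 | 250 108 | 252 114 | 254 142 | 256 162 | 258 182 | 260 184 | 262 172 | 264 145 | 266 118 | 268 108 | 270 107 | 272 107 | 274 129 | 276 163 | 278 198 | 280 212 | 282 218 | 284 220 | 286 219 | 288 216 | 290 212
[... 1339 characters left out ...]
86   2  10  20  43]
side [358.4  15.2] [352   3  11  22  54]
side [391.3 216.9] [379 205  25  25 351]
side [352.4 230.7] [343 225  19  13 180]
side [ 81.6 335.3] [ 79 326   5  20  33]
side [109.6 344. ] [105 342   9   6  25]
side [145.  361.4] [128 344  33  38 300]
side [492.6 382.1] [475 351  37  63 193]
side [501.7 390.2] [480 359  42  61 374]
side [514.3 393.6] [497 367  36  53 183]
side [ 80.9 380. ] [ 75 373  13  16  33]
side [154.1 389.9] [146 381  16  17  57]
side [ 37.1 396.4] [ 30 393  15   7  28]
side [ 17.  399.5] [ 11 397  13   5  28]
side [147.2 409.4] [141 402  16  13  47]
side L .123 [297.4 172.4]
side L .103 [297.3 177.8]
side R .123 [355.5 227.4]
side R .113-10 [354.3 232.4]
```

The picture matches a fully home key to within 2 px: block edge at row 169, flange edge at 175, grip from 181 to 237. The right pan is low and the gripper is clear, so I'm handing in.

```bash
python3 -c "
from workcell import robot
print(robot.finish_job())"
```

```text
the job is handed in; nothing more can be done
None
```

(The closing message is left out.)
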